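# Fit the rotor to the bench centrifuge

## Task

Get the centrifuge ready to run: lift the rotor off its stand by its knob and seat it in the drive spindle, feeling gently for the drive dogs by turning it a little until its slots drop over them and it sits fully home, without ever forcing it. Then shut the lid and leave the other things on the bench where they are.

Things in the scene. Friction and masses are not known exactly. Their poses are not given: they have to be found in the camera images.
- rotor: Aluminium 12-place rotor, 0.5 kg, 108 mm wide and high, upright in its stand. Origin: centre of its drive shank's lower tip, z up its axis. Shank tapers from 38 mm diameter at 34 mm height to 28 mm at the tip; body from 34 to 74 mm, widest at 48 to 52 mm. Two slots, 7 mm wide, 7.5 mm deep, cross in the tip along the rotor's x and y, so the drive fits every quarter turn.
- knob (a point): Where to grip the rotor: on its axis, 96 mm above the shank tip, inside its round black knob, which is 26 mm in diameter and reaches from 74 to 108 mm above the tip.
- rotor_stand: Fixed white plastic ring, 46 mm high, about 95 mm across, bore 48 mm or more. The rotor's shank hangs in the bore, its body rests on the rim; lift it 36 mm or more to clear. Origin: centre of its underside, on the bench.
- centrifuge: Fixed bench centrifuge, cream, 285 x 200 mm, 125 mm high, with an open round steel bowl 152 mm across, 94 mm deep. Origin: on the bench under the spindle axis, the middle of the bowl. Its x points to the rear, where the lid is hinged 106 mm behind the axis, 128 mm above the bench; -x to the sloping control panel.
- socket (a point): Centre of the mouth of the drive spindle's tapered socket, standing up in the middle of the bowl, 61.5 mm above the bench; z up. 36 mm wide at the mouth, with the shank's taper. The spindle can turn, but stiffly (drag 0.06 N m), and stays put under a light touch; the rotor turns on it.
- seat (a point): On the spindle axis, 26 mm below the socket's mouth: where the shank's tip is when fully home. Two dogs, 5 mm wide, stand here across a diameter, at an angle that is not reported. Until a slot is within about 0.08 rad of them the tip lands on the dogs, 6 mm above this point, with 1 mm side play. Feel and seat with 3 to 10 N; much over 25 N is forcing it.
- lid (a joint): Lid hinge angle in rad: 0 shut, 1.75 fully open. It starts open, leaning back past upright, and rests there. Tipped forward below about 1.3 rad it comes down by itself in some 3 s (soft-closing hinge); it may also be pushed down.
- lid_edge (a point): Middle of the upper edge of the lid's free end, 200 mm from the hinge axis; with the lid open it is the top of the raised lid's outer face, which looks to the rear (the centrifuge's +x), 0.32 m above the bench. The lid is a framed see-through dome, 200 mm long, 196 mm wide, 30 mm thick.
- amber_bottle: Bystander: amber reagent bottle, 72 mm across, 150 mm high. Origin: centre of its underside.
- petri_dish: Bystander: closed glass dish, 94 mm across, 16 mm high. Origin: centre of its underside.
- tube_rack: Bystander: white rack of small tubes, 90 x 140 x 50 mm. Origin: centre of its underside.
- slide_box: Bystander: grey slide box, 88 x 103 x 34 mm. Origin: centre of its underside.
- beaker: Bystander: small glass beaker, 60 mm across, 75 mm high. Origin: centre of its underside.
- forceps: Bystander: steel forceps, 120 mm long, lying flat. Origin: under its middle.
- pipette: Bystander: hand pipette, 245 mm long, lying flat. Origin: under its middle.
Mind the look-alikes: they are no part of the job. There is more than one size of the rotor; the one meant has the size given above.

How it is judged (in metres and radians):
On the way:
1. the rotor stands fully home in the spindle, its slots over the dogs, with the lid still open (z of rotor in the frame of seat below 0.0018 m and horizontal distance between rotor and seat below 0.003 m and angle between the z axis of rotor and the z axis of seat, either way round below 0.04 rad and value of joint lid above 1 rad), for 0.2 s.
At the end, for the whole second after the job is handed in: The rotor is fully home in the spindle, slots over the dogs (shank tip within 1.8 mm of its home height, 3 mm off the axis, 0.04 rad of upright) and at rest, and the centrifuge lid is shut (within 0.06 rad) (z of rotor in the frame of seat below 0.0018 m and horizontal distance between rotor and seat below 0.003 m and angle between the z axis of rotor and the z axis of seat, either way round below 0.04 rad and value of joint lid below 0.06 rad and linear speed of rotor below 0.02 m/s); the robot touches nothing.
It fails at once if the rotor is forced on the dogs: while it still stands proud on them, the contact forces between it and the spindle add up to more than 60 N (contact force between rotor and centrifuge above 60 N and z of rotor in the frame of seat above 0.004 m).
It fails at once if the rotor is rammed into the taper: the contact forces between it and the centrifuge, the wedging across the taper included, add up to more than 120 N (contact force between rotor and centrifuge above 120 N).
It fails at once if another thing on the bench is pushed more than 40 mm from its place (distance of any of amber_bottle, petri_dish, tube_rack, slide_box, beaker, forceps, pipette from where it was at the start of the episode above 0.04 m).
It also fails if it takes over 67 s, if anything falls off the work surface, if the arm or the gripper's body presses on something with over 40 N, if the wrist force passes 120 N, or if a joint passes its speed limit or range.

## Robot

A 6-joint arm with a two-finger parallel gripper is mounted at the origin on the work surface. World frame = base frame: x ahead of the robot, y to its left, z up, the work surface at z = 0. Lengths are in mm, angles in rad, forces in N, time in s.
With the tool pointing down it reaches from about 350 to 975 mm from the base axis. Payload 7.1 kg.
Tool frame: the origin (TCP) lies at the very end of the fingers, on their centre line; the grasp point (between the pads) lies ctrl.hold_point_z behind it (ctrl.hold_point_z is the distance from the TCP to the grasp point, in mm); z points along the fingers, y is the line along which they close (so a half turn about z gives the same grasp; the last joint's range is limited). The gripper opens to 88 mm and grips with 3 to 60 N. Pads are 20 mm wide; open, the fingers measure 115 mm over their backs; the gripper's body (75 mm by 178 mm) begins 61 mm behind the grasp point.
Start: joints at [1.297, 0.423, 1.63, -0, 1.089, -0.019], TCP at [157.501, 604.813, 222.675] pointing down, gripper open.
Joint ranges: [-3, 3], [-0.9, 2.11], [0.09, 2.58], [-1.31, 4.45], [0.11, 2.69], [-2.54, 2.54]. Speed limits (rad/s): [2.39, 2.39, 3.01, 3.14, 3.14, 3.14].

## Interface

Orientations are given as a rotation vector (axis times angle).
In Python, from workcell import ctrl gives the robot as it stands. The module is installed in compiled form; this text tells all that it offers.
- The arm moves only by the shell command python3 -m creep 'ROWS'. ROWS is JSON, a list of rows, each an object with "translation": the shift along the tool's x, y, z in mm, a list of three; "angular": the turn, a rotation vector about the tool's x, y, z in rad, a list of three; "jaw": the opening, from 0 (shut) to 1 (fully open). A call has exactly 8 rows; each row is the pose to reach, as a shift and turn from the pose commanded when the call began, along the tool's axes at that moment; what a row does not reach only later rows make up. A row lasts 1/8 s, in which the tool goes at most 62.5 mm and 10.7 degrees, less where a joint would pass 70% of its speed; a pose out of reach is approached as far as the arm can. A call with a gripper value outside its range is refused whole. The fingers move at their own pace and stop on an object; the grip force is fixed at half the most. Time passes only in rows, so rows that repeat a pose let the fingers close, or fill a call up. It gives the time, the measured TCP pose, the force, the opening and the grip force at its end, in the units of the state.
- ctrl.get_obs(): the state, without advancing time (a new reading comes with each control period).
- ctrl.get_image(name): name is "scene" or "top"; returns the picture (384x512x3 uint8, red, green, blue); there is no depth.
- ctrl.camera_info(name): a dict with "camera_matrix" (3x3 intrinsics, pixels), "distortion" ([k1, k2, p1, p2, k3] as OpenCV has them; the pictures are not rectified), "world_from_camera" (4x4, takes a point from camera to world coordinates). Camera axes: x right, y up, looking along -z (the intrinsics and any distortion apply to the point x, -y, -z); pixel columns grow to the right and rows downward; lengths in mm; the calibration is good to about 2 mm. A picture is of the moment at which its call begins. camera_info takes no time and is no camera call.
- ctrl.close_job(): hands the job in; it is judged then, once.
Trained networks look in the newest picture that a camera, given by its name, has taken for a name from the list of things; names that differ only in an ending like _2 or _b are one class to them, and where a whole thing is asked for, a point or a joint stands for the part that bears it (a point fixed in the world has none). Each returns a list of dicts, best first, with "score" (0 to 1); they miss things now and then, are a little off and sometimes report something else, mostly with a low value. They report only what shows in the picture. A call takes as long as a camera call. They do not tell look-alikes from the thing itself.
- ctrl.look_for(camera, label): "rect" ([left, top, right, bottom] in pixels, round what is visible of it).
The state is a dict: "t": time; "qpos": joint angles; "qvel": joint speeds; "joint_torque": joint torques, N m; "ee_pos": TCP position; "orientation": TCP orientation; "ft_force": force on the tool from outside, world axes, zero at the start; "moment": the same for the moment, N m; "width": finger opening in mm; "grasp_force": force on a finger pad.
Only numpy, scipy, OpenCV 4.12 (cv2) and the standard library are available. Lean on these libraries where they do the work, as an engineer would, in place of code of your own. Each camera call takes 0.05 s, during which the arm holds its last target. There are 200 camera calls.

## Working session

There is one attempt and no reset: what is moved stays moved. The work goes in short steps, Python scripts to look and compute and a shell command to move; the robot and the scene stay as the last step left them, time stands still between calls to the robot, and variables do not carry over. Pictures are saved under pics/ and viewed, at most 10 in all, crops included, and the job is handed in when it is done.

```bash
mkdir -p pics; python3 - <<'E'
from workcell import ctrl
import cv2,numpy as np
print(ctrl.hold_point_z, ctrl.get_obs())
for c in("scene","top"):
    im=ctrl.get_image(c); cv2.imwrite(f"pics/{c}0.png",im[:,:,::-1])
    i=ctrl.camera_info(c); print(c,np.round(i["camera_matrix"],1).tolist(),i["distortion"],np.round(i["world_from_camera"],4).tolist())
    for l in("rotor","rotor_stand","centrifuge","lid"):
        print(l,[(np.round(d["rect"]).tolist(),round(d["score"],2)) for d in ctrl.look_for(c,l)])
E
```

```text
18.700000000000003 {'t': 0.0, 'qpos': array([ 1.29700347e+00,  4.23833149e-01,  1.63066977e+00, -7.36107350e-06,
        1.08858323e+00, -1.90220577e-02]), 'qvel': array([ 0.00029071,  0.00142596,  0.00026207, -0.00138006, -0.0011519 ,
        0.00223316]), 'joint_torque': array([ 3.25545725e-04, -5.44631982e+01, -2.73657399e+01,  6.43350673e-02,
        2.28918577e-02, -1.13746294e-04]), 'ee_pos': array([157.35871435, 604.30670725, 221.91443875]), 'orientation': array([-3.99079298e-01, -3.11592784e+00,  2.32222848e-03]), 'ft_force': array([-0.25404932,  0.28264124, -0.851147  ]), 'moment': array([-0.00304333,  0.02523834,  0.0210258 ]), 'grasp_force': 0.0, 'width': 87.50357528001291}
scene [[391.2, 0.0, 260.4], [0.0, 391.2, 198.6], [0.0, 0.0, 1.0]] [0.00573557 0.         0.         0.         0.        ] [[-0.5345, -0.5467, 0.6445, 1227.8507], [0.8449, -0.3267, 0.4235, 397.0825], [-0.021, 0.7709, 0.6366, 756.0582], [0.0, 0.0, 0.0, 1.0]]
rotor [([352.0, 192.0, 377.0, 215.0], 0.87), ([348.0, 216.0, 388.0, 251.0], 0.69), ([403.0, 242.0, 436.0, 270.0], 0.61)]
rotor_stand [([342.0, 237.0, 380.0, 265.0], 0.94), ([164.0, 90.0, 229.0, 194.0], 0.26)]
centrifuge [([160.0, 90.0, 319.0, 256.0], 0.73)]
lid [([162.0, 92.0, 227.0, 194.0], 0.84)]
top [[438.6, 0.0, 259.6], [0.0, 438.6, 186.0], [0.0, 0.0, 1.0]] [-0.03225472  0.          0.          0.          0.        ] [[-0.0058, 0.9986, -0.0529, 493.1908], [-0.9999, -0.0066, -0.0159, -29.857], [-0.0162, 0.0528, 0.9985, 1422.6218], [0.0, 0.0, 0.0, 1.0]]
rotor [([134.0, 199.0, 156.0, 219.0], 0.79), ([166.0, 189.0, 204.0, 219.0], 0.66), ([190.0, 233.0, 209.0, 260.0], 0.65), ([286.0, 104.0, 303.0, 124.0], 0.31)]
rotor_stand [([378.0, 217.0, 416.0, 250.0], 0.56)]
centrifuge [([231.0, 141.0, 366.0, 235.0], 0.72)]
lid [([316.0, 140.0, 364.0, 218.0], 0.64), ([164.0, 190.0, 202.0, 220.0], 0.34)]
```

View pics/scene0.png

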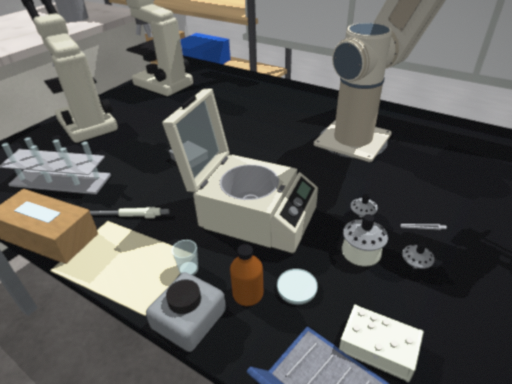

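View pics/top0.png

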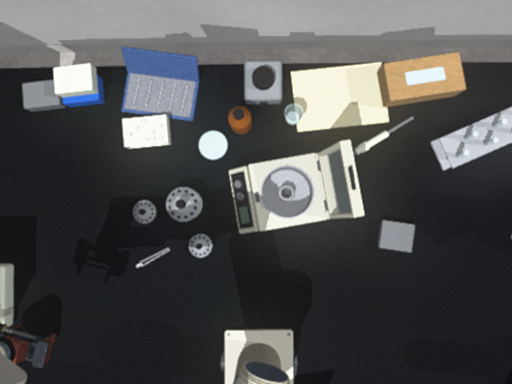

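The look-alike rotors in the top view are at (184,204), about 37 px wide, which is about 108 mm and sits on the white stand; and two small ones at (144,211) and (201,246), about 24 px. The one at (184,204) fits the size and the stand. In the scene view it is at (365,238). The centrifuge bowl is at top (287,191), with the lid open toward the right. I'll confirm this in an enlarged crop.

```bash
cat > h.py <<'E'
from workcell import ctrl
import cv2,numpy as np
def ray(c,u,v):
    i=ctrl.camera_info(c);K=np.array(i["camera_matrix"]);T=np.array(i["world_from_camera"])
    p=cv2.undistortPoints(np.array([[[u,v]]],float),K,np.array(i["distortion"]))[0,0]
    return T[:3,3],T[:3,:3]@np.array([p[0],-p[1],-1])
def atz(c,u,v,z):
    o,d=ray(c,u,v);return o+d*(z-o[2])/d[2]
def proj(c,P):
    i=ctrl.camera_info(c);K=np.array(i["camera_matrix"]);T=np.linalg.inv(np.array(i["world_from_camera"]))
    q=np.atleast_2d(P)@T[:3,:3].T+T[:3,3];q=q*[1,-1,-1]
    return cv2.projectPoints(q,np.zeros(3),np.zeros(3),K,np.array(i["distortion"]))[0][:,0]
def tri(a,b):
    (o1,d1),(o2,d2)=a,b
    s=np.linalg.lstsq(np.c_[d1,-d2],o2-o1,rcond=None)[0]
    p,q=o1+s[0]*d1,o2+s[1]*d2
    return (p+q)/2,np.linalg.norm(p-q)
E
python3 - <<'E'
import cv2,numpy as np
t=cv2.imread("pics/top0.png");s=cv2.imread("pics/scene0.png")
f=lambda im,x,y,w,h,k:cv2.resize(im[y:y+h,x:x+w],None,fx=k,fy=k,interpolation=cv2.INTER_CUBIC)
a=np.hstack([f(t,155,175,60,60,5),f(s,335,190,60,60,5)])  #600x300
b=np.hstack([f(t,225,135,145,100,2),f(s,155,85,155,145,2)[:200]])
b=f(t,230,135,150,75,4)
cv2.imwrite("pics/crop1.png",np.vstack([a,b]))
E
```

```text
(no output)
```

View pics/crop1.png

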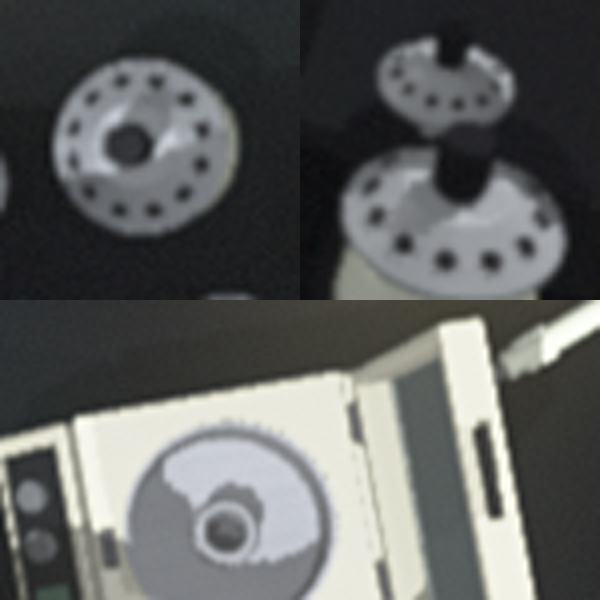

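The crop confirms the target. The large 12-hole rotor with the black knob sits on the white stand: knob top at top (181,204) and scene (369,217), body outline centred at top (184,204). The socket is at top (287,192.5), with the bowl rim centred near (287.5,193).

```bash
python3 - <<'E'
from h import *
from workcell import ctrl
np.set_printoptions(precision=1,suppress=True)
print("knob tri",tri(ray("top",180.6,203.6),ray("scene",368.6,216)))
print("knob119",atz("top",180.6,203.6,119),atz("scene",368.6,216,119))
print("body62",atz("top",183.8,204,62), "diam",atz("top",165.2,204,62)-atz("top",202.3,204,62))
print("socket",atz("top",286.7,192.3,61.5)); print("bowl rim",atz("top",287.1,192.6,125))
print("edge",atz("top",248.7,238.7-0,125)*0+atz("top",230+75/4,135+115/4,125),atz("top",230+345/4,135+72/4,125))
print("lid top",atz("top",230+490/4,135+170/4,315))
E
```

```text
knob tri (array([509.9, 229.6, 121.7]), np.float64(6.960100640425112))
knob119 [511.2 226.8 119. ] [504.9 231.9 119. ]
body62 [510.7 228.   62. ] diam [  0.6 116.    0. ]
socket [545.1 -92.2  61.5]
bowl rim [541.8 -90.5 125. ]
edge [628.3  22.7 125. ] [ 658.9 -178.1  125. ]
lid top [ 571.8 -247.1  315. ]
```

```bash
python3 -m creep '[{"translation":[-54,-34,0],"angular":[0,0,0.15],"jaw":1},{"translation":[-109,-69,0],"angular":[0,0,0.3],"jaw":1},{"translation":[-164,-103,0],"angular":[0,0,0.45],"jaw":1},{"translation":[-218,-138,0],"angular":[0,0,0.6],"jaw":1},{"translation":[-273,-172,0],"angular":[0,0,0.75],"jaw":1},{"translation":[-328,-207,0],"angular":[0,0,0.9],"jaw":1},{"translation":[-382,-241,20],"angular":[0,0,1.05],"jaw":1},{"translation":[-437,-276,40],"angular":[0,0,1.164],"jaw":1}]'
cat >> h.py <<'E'
from scipy.spatial.transform import Rotation as Ro
np.set_printoptions(precision=2,suppress=True)
def to(P=None,yaw=None):
    "tool-axes shift and turn from now to TCP world P; yaw of tool y in deg"
    o=ctrl.get_obs();R=Ro.from_rotvec(o["orientation"]).as_matrix()
    y=np.degrees(np.arctan2(R[1,1],R[0,1]))
    print("t",o["t"],"tcp",o["ee_pos"],"yaw_y",y,"tilt",R[:,2],"w",o["width"],"F",o["ft_force"],"M",o["moment"],"q",o["qpos"])
    if P is not None: print("shift",R.T@(np.array(P)-o["ee_pos"]))
    if yaw is not None:
        Rt=np.c_[[np.cos(np.radians(yaw-90))*-1,-np.sin(np.radians(yaw-90)),0],[np.cos(np.radians(yaw)),np.sin(np.radians(yaw)),0],[0,0,-1]]
        print("turn",Ro.from_matrix(R.T@Rt).as_rotvec())
E
python3 -c "
from h import *
to([510.5,228,91],8.7)
im=ctrl.get_image('scene');cv2.imwrite('pics/s1.png',cv2.resize(im[130:290,300:440,::-1],None,fx=4,fy=4,interpolation=cv2.INTER_CUBIC)[:600])"
```

```text
t: 1.5
ee_pos: [497.8, 241.9, 189.3]
orientation: [2.051, 2.379, 0.003]
ft_force: [0.6, 0.3, -0.1]
width: 87.7
grasp_force: 0.0
t 1.5 tcp [497.83 241.86 189.34] yaw_y 8.462772369211551 tilt [ 0.  0. -1.] w 87.68745541423053 F [ 0.57  0.33 -0.06] M [-0.07  0.09  0.02] q [0.43 0.36 1.82 0.   0.96 0.28]
shift [-15.63  10.32  98.35]
turn [ 0. -0. -0.]
```

View pics/s1.png

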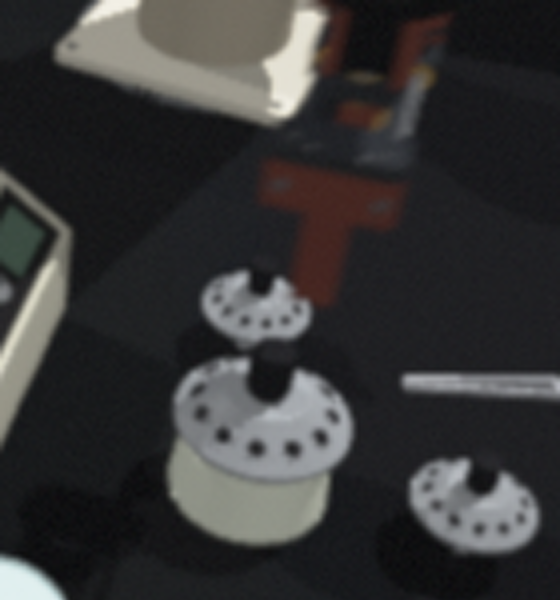

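The scene view shows the red gripper finger tip at about (379,205), short of the rotor. The knob top is at (368.5,217) and the gripper is up and clear. I'll move above the knob and lower.

```bash
python3 -m creep '[{"translation":[-8,5,10],"angular":[0,0,0],"jaw":1},{"translation":[-15.5,10.5,20],"angular":[0,0,0],"jaw":1},{"translation":[-15.5,10.5,30],"angular":[0,0,0],"jaw":1},{"translation":[-15.5,10.5,40],"angular":[0,0,0],"jaw":1},{"translation":[-15.5,10.5,45],"angular":[0,0,0],"jaw":1},{"translation":[-15.5,10.5,45],"angular":[0,0,0],"jaw":1},{"translation":[-15.5,10.5,45],"angular":[0,0,0],"jaw":1},{"translation":[-15.5,10.5,45],"angular":[0,0,0],"jaw":1}]'
python3 -c "
from h import *
to([510.5,228,91],8.7)
s=ctrl.get_image('scene')[170:290,310:430];t=ctrl.get_image('top')[150:270,120:260]
f=lambda a:cv2.resize(a[:,:,::-1],None,fx=3,fy=3,interpolation=cv2.INTER_CUBIC)
cv2.imwrite('pics/s2.png',np.hstack([f(s),f(t)]))"
```

```text
t: 2.55
ee_pos: [509.1, 229.7, 144.5]
orientation: [2.046, 2.383, 0.001]
ft_force: [-0.6, 0.6, 0.1]
width: 87.7
grasp_force: 0.0
t 2.55 tcp [509.11 229.7  144.45] yaw_y 8.70969919160782 tilt [ 0.  0. -1.] w 87.70805994222553 F [-0.63  0.57  0.07] M [-0.09  0.08  0.04] q [0.4  0.43 1.83 0.   0.88 0.25]
shift [-1.9   1.08 53.45]
turn [ 0. -0.  0.]
```

View pics/s2.png

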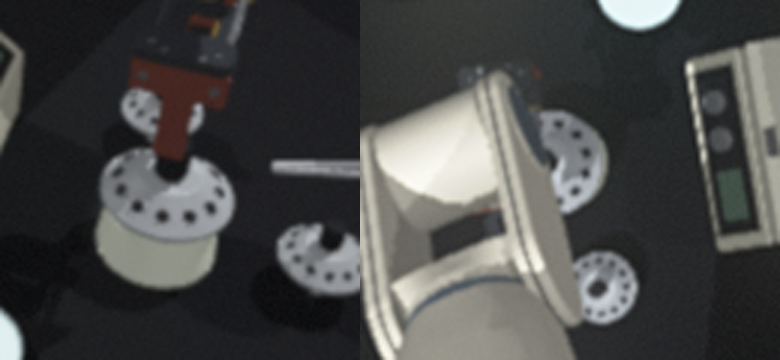

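The front finger stands in front of and over the knob, at crop (172,155) against the knob at (172,168). It looks aligned, so I'll lower and close once to centre the rotor along this axis.

```bash
python3 -m creep '[{"translation":[-2,1,12],"angular":[0,0,0],"jaw":1},{"translation":[-2,1,24],"angular":[0,0,0],"jaw":1},{"translation":[-2,1,36],"angular":[0,0,0],"jaw":1},{"translation":[-2,1,46],"angular":[0,0,0],"jaw":1},{"translation":[-2,1,52],"angular":[0,0,0],"jaw":0.6},{"translation":[-2,1,52],"angular":[0,0,0],"jaw":0.2},{"translation":[-2,1,52],"angular":[0,0,0],"jaw":0.2},{"translation":[-2,1,52],"angular":[0,0,0],"jaw":0.2}]'
python3 -c "
from h import *
to([510.5,228,91],8.7)"
```

```text
t: 3.65
ee_pos: [510.5, 227.8, 92.5]
orientation: [2.046, 2.383, 0.001]
ft_force: [0.4, -1.0, 0.7]
width: 51.0
grasp_force: 0.0
t 3.65 tcp [510.49 227.85  92.48] yaw_y 8.706733982286066 tilt [ 0.  0. -1.] w 50.99445935612495 F [ 0.43 -1.03  0.73] M [-0.05  0.06  0.02] q [ 0.4   0.51  1.86 -0.    0.77  0.25]
shift [0.15 0.03 1.48]
turn [ 0. -0.  0.]
```

```bash
python3 -m creep '[{"translation":[0,0,0],"angular":[0,0,0],"jaw":0.2},{"translation":[0,0,0],"angular":[0,0,0],"jaw":0.2},{"translation":[0,0,0],"angular":[0,0,0],"jaw":0.2},{"translation":[0,0,0],"angular":[0,0,0],"jaw":0.2},{"translation":[0,0,0],"angular":[0,0,0],"jaw":0.2},{"translation":[0,0,0],"angular":[0,0,0],"jaw":0.2},{"translation":[0,0,0],"angular":[0,0,0],"jaw":0.5},{"translation":[0,0,0],"angular":[0,0,0],"jaw":0.5}]'

```

```text
t: 4.65
ee_pos: [509.4, 227.5, 91.8]
orientation: [-2.046, -2.383, 0.002]
ft_force: [0.6, -0.2, -0.2]
width: 41.6
grasp_force: 0.0
```

```bash
python3 -m creep '[{"translation":[0,0,0],"angular":[0,0,-0.17],"jaw":0.6},{"translation":[0,0,0],"angular":[0,0,-0.34],"jaw":0.6},{"translation":[0,0,0],"angular":[0,0,-0.51],"jaw":0.6},{"translation":[0,0,0],"angular":[0,0,-0.68],"jaw":0.6},{"translation":[0,0,0],"angular":[0,0,-0.85],"jaw":0.6},{"translation":[0,0,0],"angular":[0,0,-1.02],"jaw":0.6},{"translation":[0,0,0],"angular":[0,0,-1.19],"jaw":0.6},{"translation":[0,0,0],"angular":[0,0,-1.36],"jaw":0.6}]'
python3 -m creep '[{"translation":[0,0,0],"angular":[0,0,0],"jaw":0.6},{"translation":[0,0,0],"angular":[0,0,0],"jaw":0.1},{"translation":[0,0,0],"angular":[0,0,0],"jaw":0.1},{"translation":[0,0,0],"angular":[0,0,0],"jaw":0.1},{"translation":[0,0,0],"angular":[0,0,0],"jaw":0.1},{"translation":[0,0,0],"angular":[0,0,0],"jaw":0.1},{"translation":[0,0,0],"angular":[0,0,0],"jaw":0.1},{"translation":[0,0,0],"angular":[0,0,0],"jaw":0.1}]'

```

```text
t: 5.65
ee_pos: [509.6, 227.6, 91.8]
orientation: [-0.084, -3.139, 0.001]
ft_force: [-1.0, 0.0, 0.9]
width: 52.7
grasp_force: 0.0
t: 6.65
ee_pos: [510.6, 228.1, 92.3]
orientation: [0.092, 3.139, 0.001]
ft_force: [1.4, 4.6, 1.7]
width: 25.7
grasp_force: 30.0
```

```bash
python3 -m creep '[{"translation":[0,0,-5],"angular":[0,0,0],"jaw":0.1},{"translation":[0,0,-15],"angular":[0,0,0],"jaw":0.1},{"translation":[0,0,-35],"angular":[0,0,0],"jaw":0.1},{"translation":[0,0,-60],"angular":[0,0,0],"jaw":0.1},{"translation":[0,0,-90],"angular":[0,0,0],"jaw":0.1},{"translation":[0,0,-120],"angular":[0,0,0],"jaw":0.1},{"translation":[0,0,-145],"angular":[0,0,0],"jaw":0.1},{"translation":[0,0,-150],"angular":[0,0,0],"jaw":0.1}]'
python3 -c "
from h import *
to([544,-91.5,240],8.7)"
```

```text
t: 7.65
ee_pos: [510.6, 227.6, 243.7]
orientation: [0.093, 3.138, 0.001]
ft_force: [0.3, -0.1, -5.8]
width: 25.3
grasp_force: 30.0
t 7.65 tcp [510.56 227.57 243.65] yaw_y 86.62157594454402 tilt [ 0.  0. -1.] w 25.30767161797451 F [ 0.31 -0.07 -5.79] M [ 0.05  0.   -0.01] q [ 0.4   0.3   1.76 -0.    1.08 -1.11]
shift [ -52.18 -316.55    3.56]
turn [0.   0.   1.36]
```

```bash
python3 -m creep '[{"translation":[-4,-25,0],"angular":[0,0,0.1],"jaw":0.1},{"translation":[-12,-70,0],"angular":[0,0,0.28],"jaw":0.1},{"translation":[-20,-120,0],"angular":[0,0,0.46],"jaw":0.1},{"translation":[-28,-170,0],"angular":[0,0,0.64],"jaw":0.1},{"translation":[-36,-220,0],"angular":[0,0,0.82],"jaw":0.1},{"translation":[-44,-265,0],"angular":[0,0,1.0],"jaw":0.1},{"translation":[-50,-300,0],"angular":[0,0,1.18],"jaw":0.1},{"translation":[-52,-316.5,0],"angular":[0,0,1.36],"jaw":0.1}]'
python3 -c "
from h import *
to([544,-91.5,160],8.7)
s=ctrl.get_image('scene')[80:260,150:330];t=ctrl.get_image('top')[120:260,210:380]
f=lambda a,k:cv2.resize(a[:,:,::-1],(400,k),interpolation=cv2.INTER_CUBIC)
cv2.imwrite('pics/s3.png',np.hstack([f(s,400),cv2.copyMakeBorder(f(t,330),0,70,0,0,0)]))"
```

```text
t: 8.65
ee_pos: [542.5, -93.3, 240.7]
orientation: [-2.055, -2.374, 0.003]
ft_force: [0.7, -0.2, -5.6]
width: 25.5
grasp_force: 30.0
t 8.65 tcp [542.47 -93.26 240.7 ] yaw_y 8.255296585242899 tilt [-0. -0. -1.] w 25.495970204411666 F [ 0.72 -0.22 -5.65] M [-0.03  0.03 -0.01] q [-0.19  0.29  1.78 -0.    1.07 -0.34]
shift [ 1.5   1.97 80.7 ]
turn [-0.   -0.   -0.01]
```

View pics/s3.png

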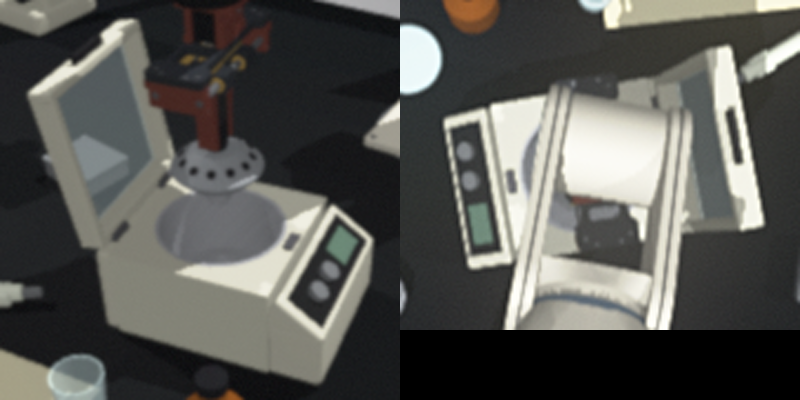

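The rotor hangs upright over the bowl (scene crop (215,165)), and the lid at left is clear of the gripper. I'll refine the socket centre on the first, unobstructed top picture.

```bash
python3 - <<'E'
from h import *
t=cv2.imread("pics/top0.png",0); k=8
c=cv2.resize(t[150:235,245:330],None,fx=k,fy=k,interpolation=cv2.INTER_CUBIC)
for name,z,D,tol in(("bowl",125,152,12),("mouth",61.5,36,6),("outer?",61.5,48,8)):
    r=D/2*438.6/(1421-z)*k
    h=cv2.HoughCircles(cv2.GaussianBlur(c,(0,0),3),cv2.HOUGH_GRADIENT_ALT,1,5,param1=60,param2=0.5,minRadius=int(r-tol),maxRadius=int(r+tol))
    print(name,r, None if h is None else [(q[2],atz("top",245+(q[0]-3.5)/k,150+(q[1]-3.5)/k,z)[:2]) for q in h[0][:5]])
E
```

```text
bowl 205.76296296296294 None
mouth 46.45707980875322 None
outer? 61.94277307833763 [(np.float32(64.13841), array([543.52, -91.36]))]
```

```bash
python3 -m creep '[{"translation":[0,0,15],"angular":[0,0,0],"jaw":0.1},{"translation":[0,0,35],"angular":[0,0,0],"jaw":0.1},{"translation":[0,0,55],"angular":[0,0,0],"jaw":0.1},{"translation":[0,0,75],"angular":[0,0,0],"jaw":0.1},{"translation":[0,0,88],"angular":[0,0,0],"jaw":0.1},{"translation":[0,0,92],"angular":[0,0,0],"jaw":0.1},{"translation":[0,0,92],"angular":[0,0,0],"jaw":0.1},{"translation":[0,0,92],"angular":[0,0,0],"jaw":0.1}]'
python3 -c "
from h import *
to([543.6,-91.4,130],8.7)"
```

```text
t: 9.75
ee_pos: [544.0, -91.3, 150.7]
orientation: [2.045, 2.383, 0.001]
ft_force: [0.2, -0.8, -5.5]
width: 25.5
grasp_force: 30.0
t 9.75 tcp [544.02 -91.3  150.73] yaw_y 8.726723749637834 tilt [ 0. -0. -1.] w 25.4830118481375 F [ 0.18 -0.78 -5.5 ] M [-0.05  0.01  0.03] q [-0.19  0.41  1.85  0.    0.88 -0.34]
shift [-0.03 -0.45 20.73]
turn [0. 0. 0.]
```

```bash
python3 -m creep '[{"translation":[0,0,3],"angular":[0,0,0],"jaw":0.1},{"translation":[0,-0.4,6],"angular":[0,0,0],"jaw":0.1},{"translation":[0,-0.4,9],"angular":[0,0,0],"jaw":0.1},{"translation":[0,-0.4,12],"angular":[0,0,0],"jaw":0.1},{"translation":[0,-0.4,15],"angular":[0,0,0],"jaw":0.1},{"translation":[0,-0.4,17],"angular":[0,0,0],"jaw":0.1},{"translation":[0,-0.4,18],"angular":[0,0,0],"jaw":0.1},{"translation":[0,-0.4,18],"angular":[0,0,0],"jaw":0.1}]'

```

```text
t: 10.75
ee_pos: [543.1, -91.3, 132.0]
orientation: [-2.046, -2.384, 0.0]
ft_force: [-0.2, -0.7, -5.5]
width: 25.3
grasp_force: 30.0
```

```bash
python3 -m creep '[{"translation":[0,0,1],"angular":[0,0,0],"jaw":0.1},{"translation":[0,0,2],"angular":[0,0,0],"jaw":0.1},{"translation":[0,0,3],"angular":[0,0,0],"jaw":0.1},{"translation":[0,0,4],"angular":[0,0,0],"jaw":0.1},{"translation":[0,0,5],"angular":[0,0,0],"jaw":0.1},{"translation":[0,0,6],"angular":[0,0,0],"jaw":0.1},{"translation":[0,0,6],"angular":[0,0,0],"jaw":0.1},{"translation":[0,0,6],"angular":[0,0,0],"jaw":0.1}]'

```

```text
t: 11.75
ee_pos: [543.1, -91.3, 126.1]
orientation: [-2.046, -2.384, 0.0]
ft_force: [0.6, 0.4, -5.7]
width: 25.8
grasp_force: 30.0
```

Still free, and contact is expected near z=122. I'll go on in small steps.

```bash
python3 -m creep '[{"translation":[0,0,0.4],"angular":[0,0,0],"jaw":0.1},{"translation":[0,0,0.8],"angular":[0,0,0],"jaw":0.1},{"translation":[0,0,1.2],"angular":[0,0,0],"jaw":0.1},{"translation":[0,0,1.6],"angular":[0,0,0],"jaw":0.1},{"translation":[0,0,2],"angular":[0,0,0],"jaw":0.1},{"translation":[0,0,2.4],"angular":[0,0,0],"jaw":0.1},{"translation":[0,0,2.5],"angular":[0,0,0],"jaw":0.1},{"translation":[0,0,2.5],"angular":[0,0,0],"jaw":0.1}]'
python3 -m creep '[{"translation":[0,0,0.2],"angular":[0,0,0],"jaw":0.1},{"translation":[0,0,0.4],"angular":[0,0,0],"jaw":0.1},{"translation":[0,0,0.6],"angular":[0,0,0],"jaw":0.1},{"translation":[0,0,0.8],"angular":[0,0,0],"jaw":0.1},{"translation":[0,0,1],"angular":[0,0,0],"jaw":0.1},{"translation":[0,0,1],"angular":[0,0,0],"jaw":0.1},{"translation":[0,0,1],"angular":[0,0,0],"jaw":0.1},{"translation":[0,0,1],"angular":[0,0,0],"jaw":0.1}]'

```

```text
t: 12.75
ee_pos: [543.2, -91.3, 123.6]
orientation: [2.046, 2.384, 0.0]
ft_force: [0.8, 0.8, -5.6]
width: 25.6
grasp_force: 30.0
t: 13.75
ee_pos: [543.2, -91.3, 122.6]
orientation: [2.046, 2.384, 0.0]
ft_force: [1.1, 1.5, -5.0]
width: 25.5
grasp_force: 30.0
```

```bash
python3 -m creep '[{"translation":[0,0,0.2],"angular":[0,0,0],"jaw":0.1},{"translation":[0,0,0.4],"angular":[0,0,0],"jaw":0.1},{"translation":[0,0,0.6],"angular":[0,0,0],"jaw":0.1},{"translation":[0,0,0.8],"angular":[0,0,0],"jaw":0.1},{"translation":[0,0,1],"angular":[0,0,0],"jaw":0.1},{"translation":[0,0,1],"angular":[0,0,0],"jaw":0.1},{"translation":[0,0,1],"angular":[0,0,0],"jaw":0.1},{"translation":[0,0,1],"angular":[0,0,0],"jaw":0.1}]'

```

```text
t: 14.75
ee_pos: [543.4, -91.4, 121.9]
orientation: [2.046, 2.383, 0.0]
ft_force: [-1.4, 1.3, 4.3]
width: 25.8
grasp_force: 30.0
```

Contact is on the dogs: 10 N at z≈122, as predicted. I'll ease off by 0.2 mm and turn to feel for the slots.

```bash
python3 -m creep '[{"translation":[0,0,-0.2],"angular":[0,0,0.03],"jaw":0.1},{"translation":[0,0,-0.2],"angular":[0,0,0.06],"jaw":0.1},{"translation":[0,0,-0.2],"angular":[0,0,0.09],"jaw":0.1},{"translation":[0,0,-0.2],"angular":[0,0,0.12],"jaw":0.1},{"translation":[0,0,-0.2],"angular":[0,0,0.15],"jaw":0.1},{"translation":[0,0,-0.2],"angular":[0,0,0.18],"jaw":0.1},{"translation":[0,0,-0.2],"angular":[0,0,0.21],"jaw":0.1},{"translation":[0,0,-0.2],"angular":[0,0,0.21],"jaw":0.1}]'

```

```text
t: 15.75
ee_pos: [543.1, -91.3, 121.6]
orientation: [-2.285, -2.155, 0.0]
ft_force: [2.3, 2.5, -6.1]
width: 25.9
grasp_force: 30.0
```

```bash
python3 -c "
from h import *
to([543.6,-91.4,120])"
```

```text
t 15.75 tcp [543.06 -91.26 121.56] yaw_y -3.3539153393102192 tilt [-0.  0. -1.] w 25.92302220851883 F [ 2.25  2.49 -6.09] M [ 0.29 -0.64 -0.  ] q [-0.19  0.46  1.86  0.    0.82 -0.13]
shift [-0.11  0.55  1.56]
```

Force dropped to hanging weight, so a slot probably opened. I'll press down gently, easing 0.3 mm towards the side force.

```bash
python3 -m creep '[{"translation":[0.3,0.3,0.1],"angular":[0,0,0],"jaw":0.1},{"translation":[0.3,0.3,0.2],"angular":[0,0,0],"jaw":0.1},{"translation":[0.3,0.3,0.3],"angular":[0,0,0],"jaw":0.1},{"translation":[0.3,0.3,0.4],"angular":[0,0,0],"jaw":0.1},{"translation":[0.3,0.3,0.5],"angular":[0,0,0],"jaw":0.1},{"translation":[0.3,0.3,0.6],"angular":[0,0,0],"jaw":0.1},{"translation":[0.3,0.3,0.7],"angular":[0,0,0],"jaw":0.1},{"translation":[0.3,0.3,0.7],"angular":[0,0,0],"jaw":0.1}]'

```

```text
t: 16.75
ee_pos: [543.3, -91.0, 121.0]
orientation: [-2.285, -2.156, 0.0]
ft_force: [-0.2, 0.3, -5.0]
width: 25.4
grasp_force: 30.0
```

Free below the dog height and the side force is gone. Going on down.

```bash
python3 -m creep '[{"translation":[0,0,0.25],"angular":[0,0,0],"jaw":0.1},{"translation":[0,0,0.5],"angular":[0,0,0],"jaw":0.1},{"translation":[0,0,0.75],"angular":[0,0,0],"jaw":0.1},{"translation":[0,0,1],"angular":[0,0,0],"jaw":0.1},{"translation":[0,0,1.25],"angular":[0,0,0],"jaw":0.1},{"translation":[0,0,1.5],"angular":[0,0,0],"jaw":0.1},{"translation":[0,0,1.5],"angular":[0,0,0],"jaw":0.1},{"translation":[0,0,1.5],"angular":[0,0,0],"jaw":0.1}]'

```

```text
t: 17.75
ee_pos: [543.5, -91.0, 119.6]
orientation: [2.285, 2.156, 0.0]
ft_force: [1.8, 1.7, -4.6]
width: 25.5
grasp_force: 30.0
```

```bash
python3 -m creep '[{"translation":[0.2,0.2,0.25],"angular":[0,0,0],"jaw":0.1},{"translation":[0.2,0.2,0.5],"angular":[0,0,0],"jaw":0.1},{"translation":[0.2,0.2,0.75],"angular":[0,0,0],"jaw":0.1},{"translation":[0.2,0.2,1],"angular":[0,0,0],"jaw":0.1},{"translation":[0.2,0.2,1.25],"angular":[0,0,0],"jaw":0.1},{"translation":[0.2,0.2,1.5],"angular":[0,0,0],"jaw":0.1},{"translation":[0.2,0.2,1.5],"angular":[0,0,0],"jaw":0.1},{"translation":[0.2,0.2,1.5],"angular":[0,0,0],"jaw":0.1}]'

```

```text
t: 18.75
ee_pos: [543.7, -90.8, 118.1]
orientation: [2.285, 2.156, 0.0]
ft_force: [0.6, 2.0, -4.8]
width: 25.9
grasp_force: 30.0
```

```bash
python3 -m creep '[{"translation":[0.2,0.1,0.2],"angular":[0,0,0],"jaw":0.1},{"translation":[0.2,0.1,0.4],"angular":[0,0,0],"jaw":0.1},{"translation":[0.2,0.1,0.6],"angular":[0,0,0],"jaw":0.1},{"translation":[0.2,0.1,0.8],"angular":[0,0,0],"jaw":0.1},{"translation":[0.2,0.1,1],"angular":[0,0,0],"jaw":0.1},{"translation":[0.2,0.1,1.2],"angular":[0,0,0],"jaw":0.1},{"translation":[0.2,0.1,1.2],"angular":[0,0,0],"jaw":0.1},{"translation":[0.2,0.1,1.2],"angular":[0,0,0],"jaw":0.1}]'

```

```text
t: 19.75
ee_pos: [543.9, -90.7, 117.1]
orientation: [2.285, 2.156, 0.0]
ft_force: [-0.4, 2.3, 2.6]
width: 25.4
grasp_force: 30.0
```

```bash
python3 -m creep '[{"translation":[0.2,0,0],"angular":[0,0,0],"jaw":0.1},{"translation":[0.3,0,0],"angular":[0,0,0],"jaw":0.1},{"translation":[0.3,0,0],"angular":[0,0,0],"jaw":0.1},{"translation":[0.3,0,0],"angular":[0,0,0.02],"jaw":0.1},{"translation":[0.3,0,0],"angular":[0,0,0.04],"jaw":0.1},{"translation":[0.3,0,0],"angular":[0,0,0.02],"jaw":0.1},{"translation":[0.3,0,0],"angular":[0,0,0],"jaw":0.1},{"translation":[0.3,0,0],"angular":[0,0,0],"jaw":0.1}]'
python3 -c "
from h import *
to()"
```

```text
t: 20.75
ee_pos: [543.9, -90.4, 117.0]
orientation: [2.284, 2.156, 0.0]
ft_force: [-0.7, 0.2, 6.0]
width: 25.7
grasp_force: 30.0
t 20.75 tcp [543.91 -90.43 117.01] yaw_y -3.304641569086876 tilt [ 0. -0. -1.] w 25.65646113398124 F [-0.67  0.22  5.96] M [ 0.1   0.28 -0.01] q [-0.19  0.46  1.86 -0.    0.81 -0.13]
```

It now sits on a purely vertical 12 N, about 5 mm below the dog contact. I'll release so it self-centres, then check the knob-top height (143.5 when home) with closed fingers.

```bash
python3 -m creep '[{"translation":[0,0,-0.3],"angular":[0,0,0],"jaw":0.1},{"translation":[0,0,-0.3],"angular":[0,0,0],"jaw":0.6},{"translation":[0,0,-0.3],"angular":[0,0,0],"jaw":0.6},{"translation":[0,0,-0.3],"angular":[0,0,0],"jaw":0.6},{"translation":[0,0,-15],"angular":[0,0,0],"jaw":0.6},{"translation":[0,0,-32],"angular":[0,0,0],"jaw":0.6},{"translation":[0,0,-40],"angular":[0,0,0],"jaw":0.3},{"translation":[0,0,-40],"angular":[0,0,0],"jaw":0}]'
python3 -m creep '[{"translation":[0,0,0],"angular":[0,0,0],"jaw":0},{"translation":[0,0,0],"angular":[0,0,0],"jaw":0},{"translation":[0,0,0],"angular":[0,0,0],"jaw":0},{"translation":[0,0,3],"angular":[0,0,0],"jaw":0},{"translation":[0,0,6],"angular":[0,0,0],"jaw":0},{"translation":[0,0,8],"angular":[0,0,0],"jaw":0},{"translation":[0,0,9],"angular":[0,0,0],"jaw":0},{"translation":[0,0,9],"angular":[0,0,0],"jaw":0}]'
python3 -c "
from h import *
to()"
```

```text
t: 21.75
ee_pos: [544.4, -90.5, 158.1]
orientation: [2.284, 2.155, 0.002]
ft_force: [0.5, -0.1, -0.5]
width: 36.0
grasp_force: 0.0
t: 22.75
ee_pos: [543.7, -90.4, 147.8]
orientation: [-2.285, -2.156, 0.0]
ft_force: [0.8, -0.1, 0.2]
width: 0.4
grasp_force: 0.0
t 22.75 tcp [543.74 -90.36 147.79] yaw_y -3.3227160426183118 tilt [-0.  0. -1.] w 0.3765811047956791 F [ 0.82 -0.09  0.17] M [-0.08  0.09 -0.03] q [-0.19  0.42  1.85  0.    0.88 -0.13]
```

Already below 149.5, where the knob top would be if it stood on the dogs. I'll go on down to touch it.

```bash
python3 -m creep '[{"translation":[0,0,0.5],"angular":[0,0,0],"jaw":0},{"translation":[0,0,1],"angular":[0,0,0],"jaw":0},{"translation":[0,0,1.5],"angular":[0,0,0],"jaw":0},{"translation":[0,0,2],"angular":[0,0,0],"jaw":0},{"translation":[0,0,2.5],"angular":[0,0,0],"jaw":0},{"translation":[0,0,3],"angular":[0,0,0],"jaw":0},{"translation":[0,0,3.3],"angular":[0,0,0],"jaw":0},{"translation":[0,0,3.3],"angular":[0,0,0],"jaw":0}]'
python3 -m creep '[{"translation":[0,0,0.2],"angular":[0,0,0],"jaw":0},{"translation":[0,0,0.4],"angular":[0,0,0],"jaw":0},{"translation":[0,0,0.6],"angular":[0,0,0],"jaw":0},{"translation":[0,0,0.8],"angular":[0,0,0],"jaw":0},{"translation":[0,0,1],"angular":[0,0,0],"jaw":0},{"translation":[0,0,1],"angular":[0,0,0],"jaw":0},{"translation":[0,0,1],"angular":[0,0,0],"jaw":0},{"translation":[0,0,1],"angular":[0,0,0],"jaw":0}]'

```

```text
t: 23.75
ee_pos: [543.8, -90.4, 144.7]
orientation: [2.285, 2.156, 0.0]
ft_force: [-1.2, 0.3, 2.0]
width: 0.4
grasp_force: 0.7
t: 24.75
ee_pos: [544.5, -90.5, 144.5]
orientation: [2.284, 2.155, 0.002]
ft_force: [0.0, 0.1, 8.6]
width: 0.1
grasp_force: 4.2
```

```bash
python3 -m creep '[{"translation":[1,0,0.1],"angular":[0,0,0],"jaw":0},{"translation":[0,0,0.1],"angular":[0,0,0],"jaw":0},{"translation":[-1,0,0.1],"angular":[0,0,0],"jaw":0},{"translation":[0,0,0.1],"angular":[0,0,0],"jaw":0},{"translation":[0,1,0.1],"angular":[0,0,0],"jaw":0},{"translation":[0,0,0.1],"angular":[0,0,0],"jaw":0},{"translation":[0,-1,0.1],"angular":[0,0,0],"jaw":0},{"translation":[0,0,0.1],"angular":[0,0,0],"jaw":0}]'
python3 -c "
from h import *
to()
for _ in range(3): ctrl.get_image('scene'); o=ctrl.get_obs(); print(o['ee_pos'],o['ft_force'])"
```

```text
t: 25.75
ee_pos: [544.5, -90.5, 144.3]
orientation: [2.284, 2.155, 0.002]
ft_force: [-1.9, 0.5, 8.6]
width: 0.3
grasp_force: 4.3
t 25.75 tcp [544.49 -90.49 144.26] yaw_y -3.3209137408562985 tilt [ 0. -0. -1.] w 0.31524738750435916 F [-1.91  0.52  8.56] M [ 0.06  0.42 -0.03] q [-0.19  0.42  1.85 -0.    0.87 -0.13]
[544.41 -90.48 144.25] [-1.14  0.13  8.05]
[544.39 -90.5  144.26] [-0.95  0.06  7.87]
[544.4  -90.47 144.27] [-1.27 -0.17  7.73]
```

Knob top reads 144.3, which is 0.8 mm above nominal. That is within tolerance, but I'll regrip and wiggle lightly under a few newtons to make sure it is fully home.

```bash
python3 -m creep '[{"translation":[0,0,-5],"angular":[0,0,0],"jaw":0.6},{"translation":[0,0,-5],"angular":[0,0,0],"jaw":0.6},{"translation":[0,0,-5],"angular":[0,0,0],"jaw":0.6},{"translation":[0,0,-5],"angular":[0,0,0],"jaw":0.6},{"translation":[0,0,-5],"angular":[0,0,0],"jaw":0.6},{"translation":[0,0,5],"angular":[0,0,0],"jaw":0.6},{"translation":[0,0,18],"angular":[0,0,0],"jaw":0.6},{"translation":[0,0,26],"angular":[0,0,0],"jaw":0.6}]'
python3 -m creep '[{"translation":[0,0,0],"angular":[0,0,0],"jaw":0.1},{"translation":[0,0,0],"angular":[0,0,0],"jaw":0.1},{"translation":[0,0,0],"angular":[0,0,0],"jaw":0.1},{"translation":[0,0,0],"angular":[0,0,0],"jaw":0.1},{"translation":[0,0,0],"angular":[0,0,0],"jaw":0.1},{"translation":[0,0,0],"angular":[0,0,0],"jaw":0.1},{"translation":[0,0,0],"angular":[0,0,0],"jaw":0.1},{"translation":[0,0,0],"angular":[0,0,0],"jaw":0.1}]'
python3 -c "
from h import *
to()"
```

```text
t: 26.9
ee_pos: [543.1, -90.2, 116.0]
orientation: [-2.284, -2.155, 0.002]
ft_force: [1.1, -0.5, 0.2]
width: 52.8
grasp_force: 0.0
t: 27.9
ee_pos: [544.2, -90.4, 117.8]
orientation: [2.284, 2.156, 0.001]
ft_force: [0.8, 0.8, 4.3]
width: 25.0
grasp_force: 30.0
t 27.9 tcp [544.16 -90.42 117.82] yaw_y -3.3229175206315413 tilt [ 0. -0. -1.] w 24.957753985835893 F [0.84 0.78 4.26] M [-0.03 -0.01  0.02] q [-0.19  0.46  1.86  0.    0.81 -0.13]
```

```bash
python3 -m creep '[{"translation":[0,0,0.15],"angular":[0,0,0.03],"jaw":0.1},{"translation":[0,0,0.15],"angular":[0,0,0.06],"jaw":0.1},{"translation":[0,0,0.15],"angular":[0,0,0.03],"jaw":0.1},{"translation":[0,0,0.15],"angular":[0,0,0],"jaw":0.1},{"translation":[0,0,0.15],"angular":[0,0,-0.03],"jaw":0.1},{"translation":[0,0,0.15],"angular":[0,0,-0.06],"jaw":0.1},{"translation":[0,0,0.15],"angular":[0,0,-0.03],"jaw":0.1},{"translation":[0,0,0.15],"angular":[0,0,0],"jaw":0.1}]'
python3 -m creep '[{"translation":[0.5,0,0.1],"angular":[0,0,0],"jaw":0.1},{"translation":[0,0,0.1],"angular":[0,0,0],"jaw":0.1},{"translation":[-0.5,0,0.1],"angular":[0,0,0],"jaw":0.1},{"translation":[0,0,0.1],"angular":[0,0,0],"jaw":0.1},{"translation":[0,0.5,0.1],"angular":[0,0,0],"jaw":0.1},{"translation":[0,0,0.1],"angular":[0,0,0],"jaw":0.1},{"translation":[0,-0.5,0.1],"angular":[0,0,0],"jaw":0.1},{"translation":[0,0,0.1],"angular":[0,0,0],"jaw":0.1}]'

```

```text
t: 28.9
ee_pos: [544.2, -90.4, 117.8]
orientation: [2.286, 2.154, 0.001]
ft_force: [0.1, -0.1, 6.2]
width: 25.5
grasp_force: 30.0
t: 29.9
ee_pos: [544.2, -90.4, 117.8]
orientation: [2.285, 2.155, 0.001]
ft_force: [-1.2, 0.4, 8.4]
width: 25.6
grasp_force: 30.0
```

It is solid: an extra 0.25 mm of push only raised the force, and yaw and side wiggles changed nothing, so it is home. I'll release, rise, and go behind the lid.

```bash
python3 -m creep '[{"translation":[0,0,-0.3],"angular":[0,0,0],"jaw":0.6},{"translation":[0,0,-0.3],"angular":[0,0,0],"jaw":0.6},{"translation":[0,0,-0.3],"angular":[0,0,0],"jaw":0.6},{"translation":[0,0,-25],"angular":[0,0,0],"jaw":0.6},{"translation":[0,0,-70],"angular":[0,0,0],"jaw":0.3},{"translation":[0,0,-130],"angular":[0,0,-0.1],"jaw":0},{"translation":[0,0,-190],"angular":[0,0,-0.2],"jaw":0},{"translation":[0,0,-247],"angular":[0,0,-0.21],"jaw":0}]'
python3 -c "
from h import *
to([575,-294,365],8.7)
s=ctrl.get_image('scene')[80:260,150:330]
cv2.imwrite('pics/s4.png',cv2.resize(s[:,:,::-1],(600,600),interpolation=cv2.INTER_CUBIC))"
```

```text
t: 30.9
ee_pos: [543.4, -90.3, 366.2]
orientation: [2.045, 2.385, 0.0]
ft_force: [1.3, -1.5, -0.4]
width: 15.7
grasp_force: 0.0
t 30.9 tcp [543.37 -90.3  366.2 ] yaw_y 8.779034777994427 tilt [ 0. -0. -1.] w 15.713194484609973 F [ 1.27 -1.48 -0.41] M [-0.07 -0.01  0.01] q [-0.19  0.18  1.64 -0.    1.33 -0.34]
shift [-206.15    0.17    1.21]
turn [0. 0. 0.]
```

View pics/s4.png

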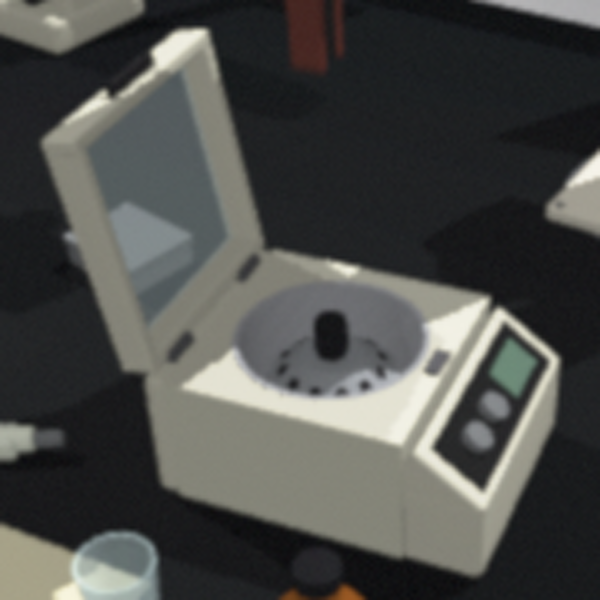

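The rotor stands upright in the bowl with its knob at crop (331,335), and the lid is open at left. I'll move over and behind the lid.

```bash
python3 -m creep '[{"translation":[-25,0,0],"angular":[0,0,0],"jaw":0},{"translation":[-70,0,0],"angular":[0,0,0],"jaw":0},{"translation":[-120,0,0],"angular":[0,0,0],"jaw":0},{"translation":[-165,0,0],"angular":[0,0,0],"jaw":0},{"translation":[-200,0,0],"angular":[0,0,0],"jaw":0},{"translation":[-208,0,0],"angular":[0,0,0],"jaw":0},{"translation":[-208,0,30],"angular":[0,0,0],"jaw":0},{"translation":[-208,0,65],"angular":[0,0,0],"jaw":0}]'
python3 -m creep '[{"translation":[0,0,6],"angular":[0,0,0],"jaw":0},{"translation":[0,0,6],"angular":[0,0,0],"jaw":0},{"translation":[8,0,6],"angular":[0,0,0],"jaw":0},{"translation":[16,0,6],"angular":[0,0,0],"jaw":0},{"translation":[24,0,6],"angular":[0,0,0],"jaw":0},{"translation":[32,0,6],"angular":[0,0,0],"jaw":0},{"translation":[40,0,6],"angular":[0,0,0],"jaw":0},{"translation":[46,0,6],"angular":[0,0,0],"jaw":0}]'

```

```text
t: 31.95
ee_pos: [575.4, -295.3, 298.9]
orientation: [2.046, 2.383, 0.001]
ft_force: [-0.7, 0.9, 0.5]
width: 0.3
grasp_force: 0.0
t: 32.95
ee_pos: [568.3, -250.0, 293.3]
orientation: [2.046, 2.384, 0.0]
ft_force: [0.5, -0.7, 0.3]
width: 0.3
grasp_force: 0.4
```

```bash
python3 -m creep '[{"translation":[10,0,0],"angular":[0,0,0],"jaw":0},{"translation":[20,0,0],"angular":[0,0,0],"jaw":0},{"translation":[30,0,0],"angular":[0,0,0],"jaw":0},{"translation":[40,0,0],"angular":[0,0,0],"jaw":0},{"translation":[50,0,0],"angular":[0,0,0],"jaw":0},{"translation":[60,0,0],"angular":[0,0,0],"jaw":0},{"translation":[70,0,0],"angular":[0,0,0],"jaw":0},{"translation":[80,0,0],"angular":[0,0,0],"jaw":0}]'
python3 -m creep '[{"translation":[10,0,0],"angular":[0,0,0],"jaw":0},{"translation":[20,0,0],"angular":[0,0,0],"jaw":0},{"translation":[30,0,0],"angular":[0,0,0],"jaw":0},{"translation":[40,0,0],"angular":[0,0,0],"jaw":0},{"translation":[50,0,0],"angular":[0,0,0],"jaw":0},{"translation":[56,0,0],"angular":[0,0,0],"jaw":0},{"translation":[60,0,0],"angular":[0,0,0],"jaw":0},{"translation":[60,0,0],"angular":[0,0,0],"jaw":0}]'

```

```text
t: 33.95
ee_pos: [556.1, -170.7, 293.2]
orientation: [-2.046, -2.384, -0.0]
ft_force: [0.3, 0.0, -0.1]
width: 0.5
grasp_force: 0.1
t: 34.95
ee_pos: [547.1, -112.0, 293.2]
orientation: [2.046, 2.384, -0.0]
ft_force: [0.3, 0.0, 0.3]
width: 0.2
grasp_force: 0.0
```

```bash
python3 -m creep '[{"translation":[0,0,-20],"angular":[0,0,0],"jaw":0},{"translation":[0,0,-40],"angular":[0,0,0],"jaw":0},{"translation":[0,0,-40],"angular":[0,0,0],"jaw":0},{"translation":[0,0,-40],"angular":[0,0,0],"jaw":0},{"translation":[0,0,-40],"angular":[0,0,0],"jaw":0},{"translation":[0,0,-40],"angular":[0,0,0],"jaw":0},{"translation":[0,0,-40],"angular":[0,0,0],"jaw":0},{"translation":[0,0,-40],"angular":[0,0,0],"jaw":0}]'
for i in 1 2; do python3 -m creep '[{"translation":[0,0,0],"angular":[0,0,0],"jaw":0},{"translation":[0,0,0],"angular":[0,0,0],"jaw":0},{"translation":[0,0,0],"angular":[0,0,0],"jaw":0},{"translation":[0,0,0],"angular":[0,0,0],"jaw":0},{"translation":[0,0,0],"angular":[0,0,0],"jaw":0},{"translation":[0,0,0],"angular":[0,0,0],"jaw":0},{"translation":[0,0,0],"angular":[0,0,0],"jaw":0},{"translation":[0,0,0],"angular":[0,0,0],"jaw":0}]'; done
python3 -c "
from h import *
s=ctrl.get_image('scene')[80:260,150:330]
cv2.imwrite('pics/s5.png',cv2.resize(s[:,:,::-1],(600,600),interpolation=cv2.INTER_CUBIC))"
```

```text
t: 35.95
ee_pos: [547.1, -112.1, 333.1]
orientation: [-2.046, -2.384, 0.0]
ft_force: [-0.3, -0.4, 0.2]
width: 0.2
grasp_force: 0.0
t: 36.95
ee_pos: [547.1, -112.1, 333.2]
orientation: [2.046, 2.384, 0.0]
ft_force: [0.8, 0.1, -0.2]
width: 0.2
grasp_force: 0.0
t: 37.95
ee_pos: [547.1, -112.1, 333.2]
orientation: [-2.046, -2.384, -0.0]
ft_force: [0.5, 0.4, 0.2]
width: 0.6
grasp_force: 0.0
```

View pics/s5.png

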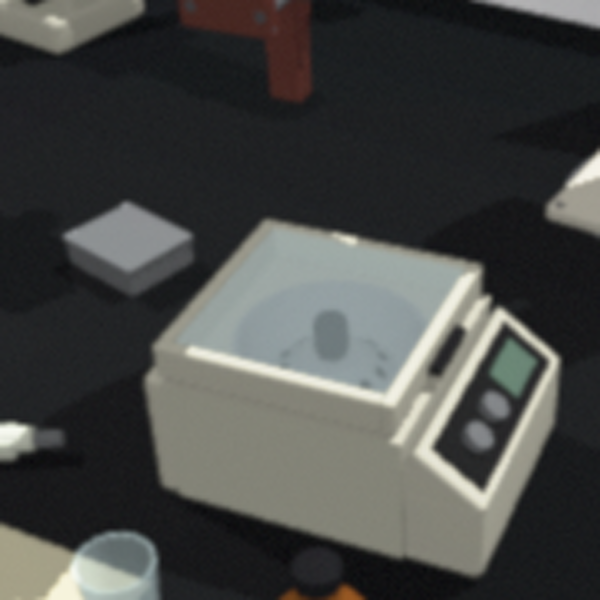

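The lid is down flat on the housing with the rotor visible beneath it (knob at (331,335)), and the gripper is clear above. I'll let one more second pass, check that nothing still moves, and hand in.

```bash
python3 -m creep '[{"translation":[0,0,-10],"angular":[0,0,0],"jaw":0},{"translation":[0,0,-10],"angular":[0,0,0],"jaw":0},{"translation":[0,0,-10],"angular":[0,0,0],"jaw":0},{"translation":[0,0,-10],"angular":[0,0,0],"jaw":0},{"translation":[0,0,-10],"angular":[0,0,0],"jaw":0},{"translation":[0,0,-10],"angular":[0,0,0],"jaw":0},{"translation":[0,0,-10],"angular":[0,0,0],"jaw":0},{"translation":[0,0,-10],"angular":[0,0,0],"jaw":0}]'
python3 -c "
from h import *
a=ctrl.get_image('scene')[80:260,150:330,::-1];a=cv2.resize(a,(600,600),interpolation=cv2.INTER_CUBIC)
b=cv2.imread('pics/s5.png');d=cv2.absdiff(cv2.GaussianBlur(a,(0,0),4),cv2.GaussianBlur(b,(0,0),4))[200:];print(d.max(),d.mean())
if d.max()<25: print(ctrl.close_job())"
```

```text
t: 39.0
ee_pos: [547.1, -112.1, 343.2]
orientation: [-2.046, -2.384, 0.0]
ft_force: [0.7, -0.9, 0.5]
width: 0.7
grasp_force: 0.0
34 0.3781347222222222
```

```bash
python3 -c "
from h import *
cv2.imwrite('pics/a.png',ctrl.get_image('scene')[:,:,::-1])"
python3 -m creep '[{"translation":[0,0,0],"angular":[0,0,0],"jaw":0},{"translation":[0,0,0],"angular":[0,0,0],"jaw":0},{"translation":[0,0,0],"angular":[0,0,0],"jaw":0},{"translation":[0,0,0],"angular":[0,0,0],"jaw":0},{"translation":[0,0,0],"angular":[0,0,0],"jaw":0},{"translation":[0,0,0],"angular":[0,0,0],"jaw":0},{"translation":[0,0,0],"angular":[0,0,0],"jaw":0},{"translation":[0,0,0],"angular":[0,0,0],"jaw":0}]'
python3 -c "
from h import *
g=lambda a:cv2.GaussianBlur(a,(0,0),1.3)[140:260,150:330]
d=cv2.absdiff(g(ctrl.get_image('scene')[:,:,::-1].copy()),g(cv2.imread('pics/a.png')));print(d.max(),d.mean())
if d.max()<12: print(ctrl.close_job())"
```

```text
t: 40.1
ee_pos: [547.1, -112.1, 343.2]
orientation: [-2.046, -2.384, 0.0]
ft_force: [-0.9, -0.0, 0.0]
width: 0.6
grasp_force: 0.0
2 0.21601851851851853
the job is handed in; nothing more can be done
None
```

I handed in the job at about 40 s: the rotor is seated over the dogs and the lid is shut, though by touch the knob read 0.8 mm above nominal, inside the 1.8 mm limit; nothing else on the bench was touched.

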